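Pull the jar steriliser out from under the shelf and hold its lid open

ROBOT

A 6-joint arm with a two-finger parallel gripper is mounted at the origin on the work surface. World frame = base frame: x ahead of the robot, y to its left, z up, the work surface at z = 0. Lengths are in mm, angles in rad, forces in N, time in s.
With the tool pointing down it reaches from about 400 to 825 mm from the base axis. Payload 7 kg.
Tool frame: the origin (TCP) lies midway between the tips of the shut fingers; the grasp point (between the pads) lies 19 mm behind it; z points along the fingers, y is the direction in which the jaws open and shut (so a half turn about z gives the same grasp; the last joint's range is limited). The gripper opens to 88 mm and grips with 3 to 60 N. Pads are 19 mm wide; open, the fingers measure 130 mm over their backs; the gripper's body (78 mm by 193 mm) begins 47 mm behind the grasp point.
Start: joints at [-0.903, 0.359, 0.012, 0, -1.224, -0.288], TCP at [250.218, -626.886, 226.561] pointing down, gripper open.
Joint ranges: [-3.07, 3.07], [-1.43, 2.12], [-1.02, 1.25], [-3.03, 1.67], [-3.05, -0], [-3.03, 3.03]. Speed limits (rad/s): [2.39, 2.39, 3.01, 3.14, 3.14, 3.14].

INTERFACE

Orientations are given as a unit quaternion [w, x, y, z].
In Python, from station import ctrl gives the robot as it stands.
- The arm moves only by the tool carry_out, never from a script. Its argument "series" is one flat list of numbers, 5 for each row, row after row: the shift along the tool's x, y, z in m, then the turn about the tool's z in degrees, then the opening in per cent of the stroke, from 0 (shut) to 100 (fully open). In form: [tx, ty, tz, roll, hand, tx, ty, tz, roll, hand, ...]. A call has 1 to 20 rows; each row shifts and turns the pose as measured when the row begins, along the tool's axes as they then stand; what a row does not reach is not made up. A row lasts 1/10 s, in which the tool goes at most 50 mm and 8.59 degrees, less where a joint would pass 70% of its speed; a pose out of reach is approached as far as the arm can. A call with a gripper value outside its range is refused whole. The fingers move at their own pace and stop on an object; "squeeze" is the grip in N (left out, the last holds). Time passes only in rows, so rows that do not move let the fingers close. It gives the time, the measured TCP pose, the force and the opening at its end, in the units of the state.
- ctrl.get_obs(): the state, without advancing time (a new reading comes with each control period).
- ctrl.snapshot(name): name is "scene" or "top" or "wrist"; returns (picture, depth): 480x640x3 uint8, red, green, blue; 480x640 float32, mm along the optical axis (not along the pixel's ray), 0 where there is no reading.
- ctrl.get_calibration(name): a dict with "intrinsics" (3x3 intrinsics, pixels), "R" (3x3) and "t" (3): a world point X has camera coordinates R X + t; the wrist camera has in their place "tool_from_camera" (4x4, takes a point from camera to tool coordinates, whose origin is the TCP and whose axes are the flange's). Camera axes: x right, y down, z forward; pixel columns grow to the right and rows downward; lengths in mm; the calibration is good to about 2 mm. A picture is of the moment at which its call begins: read the wrist's pose just before it. get_calibration takes no time and is no camera call.
- ctrl.sign_off(): hands the job in, once; it reports no verdict.
The state is a dict: "time": time; "joints": joint angles; "joint_velocities": joint speeds; "effort": joint torques, N m; "tcp_pos": TCP position; "eef_rot": TCP orientation; "force": force on the tool from outside, world axes, zero at the start; "wrist_torque": the same for the moment, N m; "grip_width": finger opening in mm.
Only numpy, scipy, OpenCV 4.12 (cv2) and the standard library are available. Lean on these libraries where they do the work, as an engineer would, in place of code of your own. Each camera call takes 0.05 s, during which the arm holds its last target.

TASK

The jar steriliser stands on the pull-out tray under the white shelf: pull the tray all the way out to its stop with the lid still shut, so that the lid will clear the shelf, then lift the lid by its bar handle and hold it open at 60 degrees from closed while I load the jars. Leave the jars, spoon, funnel and bowl where they are. The lid falls shut if it is let go, so finish while still holding it there, with the tray still fully out.

Things in the scene. Friction and masses are not known exactly. Their poses are not given: they have to be found in the camera images.
- shelf: white melamine shelf unit, fixed on the worktop, 330 mm deep, 320 wide; its top board is 185 to 203 mm above the worktop, on four 50 mm wide legs with low side rails. Origin on the worktop, on its centre line, 120 mm behind the board's front edge; x runs from front to back, y across, z up. The tray comes out at the front, towards -x. It stands turned: the front looks to the robot's right, within 11 degrees of world -y.
- tray (a joint): how far the grey pull-out tray is out, m: 0 fully in, 0.25 at its stop fully out; it slides along -x of shelf. Starts 0 to 60 mm out. Runs level, stays where left, about 3 N slide it (a little more when brisk), so lifting the lid off its arc pushes it back in. Plate 395 mm long, 272 wide, 24 to 36 mm above the worktop, side edges to 44 mm.
- tray_pull (a point): middle of the tray's pull: level round steel bar, 12 mm thick, 140 mm long, across the tray's front (along y of shelf), axis 50 mm above the worktop, on two arms 124 mm apart; 37 mm clear between bar and tray, free below. Tray fully in: the bar is 118 mm in front of the top board's edge. Axes as shelf.
- lid (a joint): opening angle of the steriliser's lid, rad: 0 closed, 1.047 is 60 degrees, stop at 1.75. Hinged at the rear; the front edge swings up and back. Low friction: below about 75 degrees it falls shut. White plastic frame with clear window, 184 mm front to back, 228 wide, top 168 mm above the worktop when closed, about 0.4 kg with its bar; some 2 N at the bar lift it.
- lid_hinge (a point): middle of the lid's hinge axis (along y of shelf), 137 mm above the worktop, on the rear rim of the steriliser: a white tub 170 mm front to back, 220 wide, rim 135 mm above the worktop, fixed on the tray. Moves with the tray, 343 mm behind its pull bar; tray fully out: 25 mm in front of the top board's edge.
- lid_bar: the lid's handle: level round steel bar, 12 mm thick, 130 mm long, parallel to the hinge, on two arms 118 mm apart. Origin at its middle. Lid closed: 222 mm in front of the hinge axis and 8 mm above it, 145 mm above the worktop, with 39 mm clear between bar and lid. Tray fully in: it is just under the top board's edge. It turns with the lid.
- jar_1: glass baby food jar with green lid, diameter 62 mm, 75 mm high, standing on top of the shelf unit; leave alone. Origin at the centre of its underside.
- jar_2: second glass jar like it, with lid, on top of the shelf unit; leave alone. Origin at the centre of its underside.
- jar_3: open glass jar without lid, diameter 62 mm, 72 mm high, on the worktop beside or beyond the tray's way; leave alone. Origin at the centre of its underside.
- jar_4: second open glass jar like it, on the worktop beside or beyond the tray's way; leave alone. Origin at the centre of its underside.
- spoon: pink plastic feeding spoon, 150 mm long, lying on the worktop to the robot's right; leave alone. Origin under its middle.
- funnel: small stainless steel funnel standing mouth down on the worktop beside the tray's way, diameter 70 mm, 78 mm high; leave alone. Origin at the centre of its underside.
- bowl: yellow plastic bowl, diameter 132 mm, 52 mm high, on a clear acrylic turntable (diameter 180 mm, top 26 mm above the worktop); leave alone. Origin at the centre of its underside.

How it is judged:
By the outcome, as a careful person would: the job done as asked, in the order asked, and still so for the second after the job is handed in, while the arm keeps its last pose, push and grip.
It also fails if it takes over 58 s, if anything falls off the work surface, if the arm or the gripper's body presses on something with over 40 N, if the wrist force passes 120 N, or if a joint passes its speed limit or range.

## Working session

There is one attempt and no reset: what is moved stays moved. The work goes in short steps, Python scripts to look and compute and a tool call to move; the robot and the scene stay as the last step left them, time stands still between calls to the robot, and variables do not carry over. Pictures are saved under pics/ and viewed, and the job is handed in when it is done.

Besides the shell and the picture viewer there is one more tool, called as name(argument=value, ...), one argument or row to a line, values as JSON. carry_out: Moves the arm, as the interface text tells. Its arguments: {"type":"object","properties":{"series":{"type":"array","items":{"type":"number"}},"squeeze":{"type":"number"}},"required":["series"]}

```bash
ls; mkdir -p pics; python3 - <<'E'
from station import ctrl
import cv2,json
o=ctrl.get_obs();print(o)
for n in ["scene","top","wrist"]:
    p,d=ctrl.snapshot(n)
    cv2.imwrite(f"pics/{n}0.png",p[:,:,::-1]); 
    import numpy as np; np.save(f"{n}0.npy",d)
    print(n,ctrl.get_calibration(n))
E
```

```text
pics
{'time': 0.0, 'joints': array([-9.02901713e-01,  3.59364034e-01,  1.10393353e-02, -3.75770815e-04,
       -1.22408845e+00, -2.88095354e-01]), 'joint_velocities': array([ 1.13552730e-03, -3.97848451e-04,  1.52908227e-03, -6.77383843e-05,
        8.94558498e-04,  5.38663694e-04]), 'effort': array([ 1.01260839e-04, -5.82712483e+01,  2.93061340e+01,  6.99703708e+00,
        7.14753172e-03, -1.45459826e-04]), 'tcp_pos': array([ 250.03677155, -626.44204905,  225.62434878]), 'eef_rot': array([-2.15013616e-04, -1.88697429e-01,  9.82034926e-01,  7.99062443e-04]), 'force': array([ 0.17230118,  0.40374271, -0.12260781]), 'wrist_torque': array([ 0.02730485, -0.01215935,  0.03348866]), 'grip_width': 87.91483856669045}
scene {'intrinsics': array([[609.99413538,   0.        , 324.39504547],
       [  0.        , 609.99413538, 247.31281198],
       [  0.        ,   0.        ,   1.        ]]), 'R': array([[ 0.56272292,  0.82625616,  0.02537063],
       [ 0.51686974, -0.32773151, -0.79084621],
       [-0.6451268 ,  0.4581406 , -0.61148884]]), 't': array([-342.7699055 , -201.43410839, 2107.179103
[... 227 characters left out ...]
386],
       [-0.97990854,  0.01768418, -0.19866184],
       [ 0.19853963, -0.00843433, -0.98005657]]), 't': array([  14.59495125,  620.12454401, 1553.48964184])}
wrist {'intrinsics': array([[344.15902253,   0.        , 321.29590566],
       [  0.        , 344.15902253, 234.76328277],
       [  0.        ,   0.        ,   1.        ]]), 'tool_from_camera': array([[-3.67506355e-04, -9.58857127e-01, -2.83888843e-01,
         7.63504940e+01],
       [ 9.99999903e-01, -4.20832994e-04,  1.26853862e-04,
        -3.13541365e-01],
       [-2.41104521e-04, -2.83888769e-01,  9.58857189e-01,
        -1.58871844e+02],
       [ 0.00000000e+00,  0.00000000e+00,  0.00000000e+00,
         1.00000000e+00]])}
```

View pics/scene0.png

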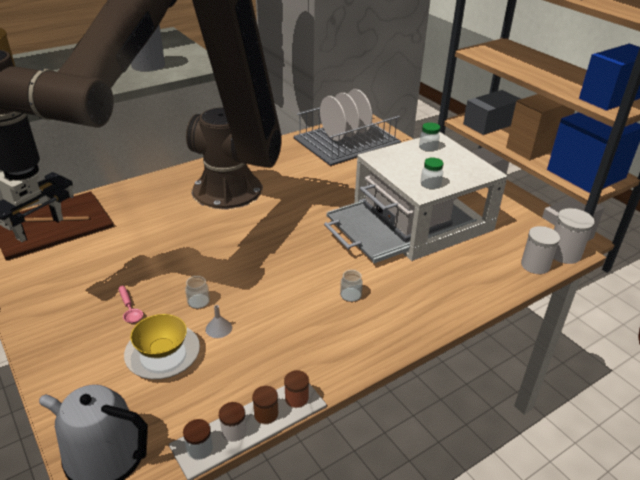

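View pics/top0.png

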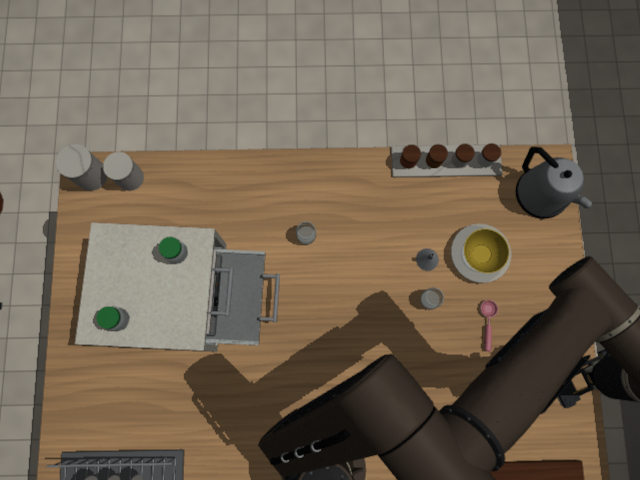

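View pics/wrist0.png

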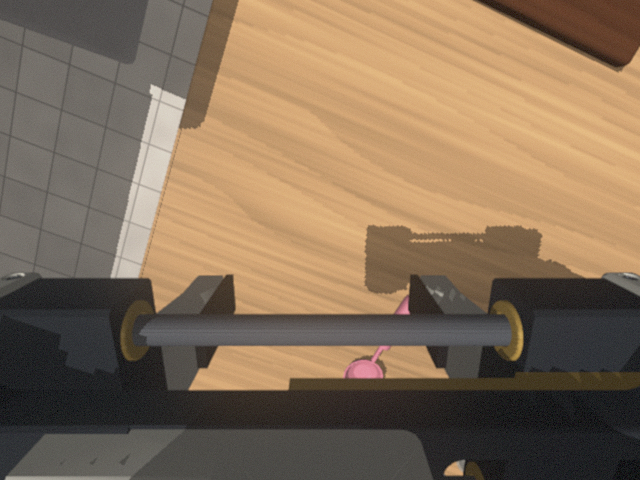

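```bash
python3 - <<'E'
import cv2
a=cv2.imread("pics/top0.png")[210:360,190:300]; cv2.imwrite("pics/topc.png",cv2.resize(a,None,fx=4,fy=4,interpolation=cv2.INTER_CUBIC)[:600])
a=cv2.imread("pics/scene0.png")[150:270,310:450]; cv2.imwrite("pics/scenec.png",cv2.resize(a,None,fx=5,fy=5,interpolation=cv2.INTER_CUBIC))
E
```

```text
(no output)
```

View pics/topc.png

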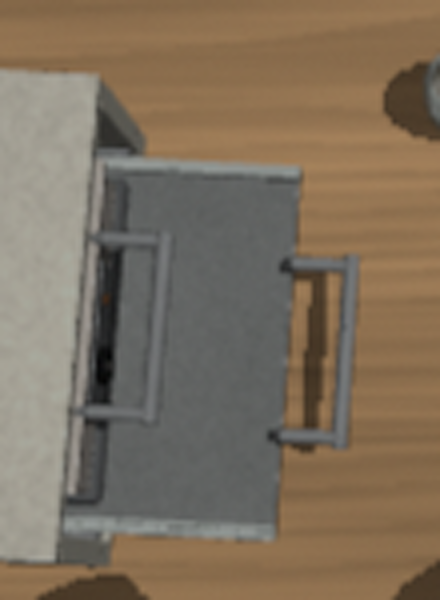

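View pics/scenec.png

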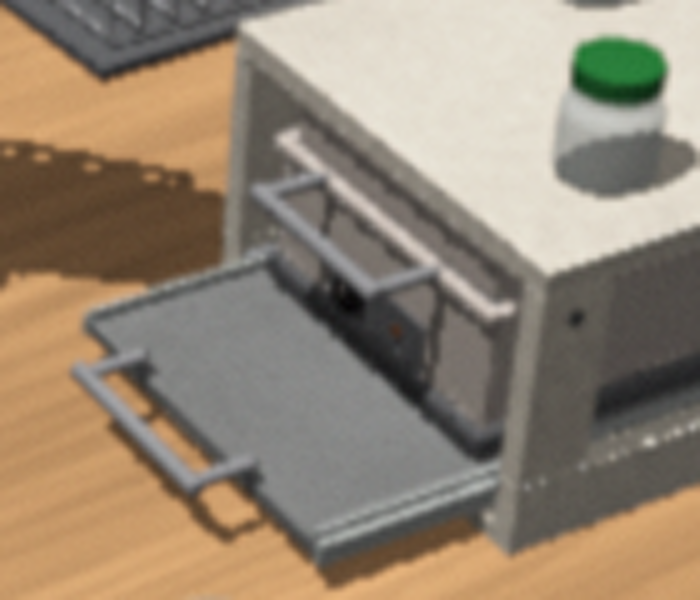

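```bash
cat > h.py <<'E'
import numpy as np, cv2
from station import ctrl
def ray(n,u,v):
    c=ctrl.get_calibration(n);K=c["intrinsics"];R=np.array(c["R"]);t=np.array(c["t"])
    d=R.T@np.linalg.solve(K,[u,v,1.]);return -R.T@t,d/np.linalg.norm(d)
def plane(n,u,v,z):
    o,d=ray(n,u,v);return o+d*(z-o[2])/d[2]
def tri(pa,pb):
    (o1,d1),(o2,d2)=ray(*pa),ray(*pb)
    s=np.linalg.lstsq(np.c_[d1,-d2],o2-o1,rcond=None)[0]
    a=o1+s[0]*d1;b=o2+s[1]*d2;return (a+b)/2,np.linalg.norm(a-b)
E
python3 - <<'E'
from h import *
np.set_printoptions(precision=1,suppress=True)
T=lambda u,v:("top",190+(u-1.5)/4,210+(v-1.5)/4)
S=lambda u,v:("scene",310+(u-2)/5,150+(v-2)/5)
P={"pullA":(T(352,258),S(195,487),50),"pullB":(T(342,446),S(77,368),50),"lidA":(T(166,236),S(375,292),145),"lidB":(T(152,420),S(258,187),145)}
for k,(a,b,z) in P.items(): print(k,*tri(a,b),plane(*a,z),plane(*b,z))
# shelf board front corners, z=203 (approx from top crop)
for q in [(98,76),(55,562)]: print("shelf",plane(*T(*q),203))
for u,v in [(244,40),(545,272)]: print("shelf S",plane(*S(u,v),203))
for u,v,n in [(306,233,'jar'),(431,298,'jar'),(427,259,'fun'),(488,308,'spoon')]: print(n,plane("top",u,v,60 if n!='spoon' else 5))
E
```

```text
pullA [545.7 124.1  51.3] 5.000232433401899 [544.5 122.1  50. ] [545.3 127.6  50. ]
pullB [410.7 132.2  52.1] 5.924127250362701 [409.3 129.8  50. ] [409.5 136.7  50. ]
lidA [548.9 245.  146.6] 6.04288061784901 [547.4 242.7 145. ] [548.  249.7 145. ]
lidB [424.1 252.9 149.3] 7.069551216221775 [422.5 250.6 145. ] [419.8 260.8 145. ]
shelf [646.6 280.5 203. ]
shelf [328.7 302.1 203. ]
shelf S [350.4 297.8 203. ]
shelf S [647.7 284.4 203. ]
jar [663.   37.9  60. ]
jar [ 466.  -316.7   60. ]
fun [ 579.4 -311.8   60. ]
spoon [ 439.1 -494.8    5. ]
```

carry_out(
  series=[0,0,-0.01,8.4,34,0,0,-0.01,8.4,34,0,0,-0.01,8.4,34,-0.021,0.034,0,0,34,-0.021,0.034,0,0,34,-0.021,0.034,0,0,34,-0.021,0.034,0,0,34,-0.021,0.034,0,0,34,-0.021,0.034,0,0,34,-0.021,0.034,0,0,34,-0.021,0.034,0,0,34,-0.021,0.034,0,0,34,-0.021,0.034,0,0,34],
  squeeze=30,
)

```text
time: 1.45
tcp_pos: [489.4, -293.9, 252.6]
eef_rot: [-0.003, 0.042, 0.999, 0.004]
force: [1.2, -0.3, -0.2]
grip_width: 29.5
```

carry_out(
  series=[0,0.035,0,-0.4,34,0,0.035,0,-0.4,34,0,0.035,0,0,34,0,0.035,0,0,34,0,0.035,0,0,34,0,0.035,0,0,34,0,0.035,0,0,34,0,0.035,0,0,34,0,0.035,0,0,34,0,0,0,0,34],
)

```text
time: 2.45
tcp_pos: [512.7, 37.2, 252.7]
eef_rot: [-0.005, 0.033, 0.999, 0.004]
force: [0.2, -0.1, -0.3]
grip_width: 29.8
```

```bash
cat >> h.py <<'E'
from scipy.spatial.transform import Rotation as Ro
def tool():
    o=ctrl.get_obs();q=o["eef_rot"];return Ro.from_quat([q[1],q[2],q[3],q[0]]).as_matrix(),np.array(o["tcp_pos"])
def wsnap(name):
    R,p=tool();pic,d=ctrl.snapshot("wrist");cv2.imwrite(f"pics/{name}.png",pic[:,:,::-1]);np.savez(f"{name}.npz",R=R,p=p,d=d);return R,p,d
def wray(name,u,v):
    z=np.load(name+".npz");c=ctrl.get_calibration("wrist");M=c["tool_from_camera"]
    d=z["R"]@(M[:3,:3]@np.linalg.solve(c["intrinsics"],[u,v,1.]));o=z["R"]@M[:3,3]+z["p"];return o,d
def wplane(name,u,v,h):
    o,d=wray(name,u,v);return o+d*(h-o[2])/d[2]
E
python3 - <<'E'
from h import *
wsnap("w1");o=ctrl.get_obs();R,p=tool();print(p,R.round(3),o["joints"].round(2),o["time"])
E
```

```text
[512.43814446  35.97994258 252.63151825] [[-0.998  0.066 -0.009]
 [ 0.066  0.998  0.009]
 [ 0.01   0.008 -1.   ]] [ 0.44  0.08 -0.29 -0.01 -1.21 -2.08] 2.5
```

View pics/w1.png

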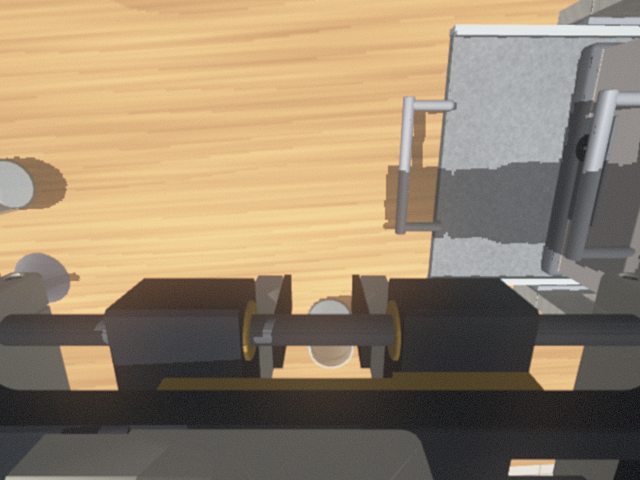

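```bash
python3 - <<'E'
from h import *
np.set_printoptions(precision=1,suppress=True)
for u,v,h in [(408,97,50),(401,233,50),(608,91,145),(578,256,145)]: print(wplane("w1",u,v,h))
def tri2(a,b):
    s=np.linalg.lstsq(np.c_[a[1],-b[1]],b[0]-a[0],rcond=None)[0];x=a[0]+s[0]*a[1];y=b[0]+s[1]*b[1];return (x+y)/2,np.linalg.norm(x-y)
T=lambda u,v:("top",190+(u-1.5)/4,210+(v-1.5)/4)
print(tri2(wray("w1",401,233),ray(*T(352,258))),tri2(wray("w1",408,97),ray(*T(342,446))))
R,p=tool(); print(p)
E
```

```text
[406.7 131.5  50. ]
[545.5 124.2  50. ]
[420.4 253.  145. ]
[547.3 248.8 145. ]
(array([542.7, 121.6,  60.4]), np.float64(0.6327002611827464)) (array([408.1, 128.6,  62.6]), np.float64(0.885607479109778))
[512.4  36.  252.6]
```

carry_out(
  series=[0.014,0.03,0.03,0,34,0.014,0.03,0.03,0,34,0.014,0.028,0.03,0,34,0,0,0.025,0,34,0,0,0,0,34,0,0,0,0,34],
)

```text
time: 3.1
tcp_pos: [475.3, 126.9, 136.8]
eef_rot: [-0.003, 0.035, 0.999, 0.004]
force: [-0.1, 0.8, 1.0]
grip_width: 29.6
```

```bash
python3 - <<'E'
from h import *
wsnap("w2");R,p=tool();print(p,R.round(3))
E
```

```text
[475.31923478 126.78933024 136.83126833] [[-0.998  0.07  -0.006]
 [ 0.07   0.998  0.008]
 [ 0.007  0.008 -1.   ]]
```

View pics/w2.png

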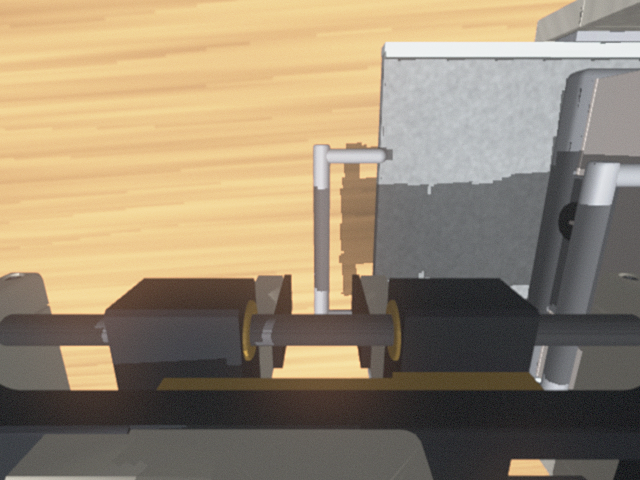

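```bash
python3 - <<'E'
from h import *
np.set_printoptions(precision=1,suppress=True)
def tri2(a,b):
    s=np.linalg.lstsq(np.c_[a[1],-b[1]],b[0]-a[0],rcond=None)[0];x=a[0]+s[0]*a[1];y=b[0]+s[1]*b[1];return (x+y)/2,np.linalg.norm(x-y)
print(tri2(wray("w1",408,97),wray("w2",321,146)),wplane("w2",321,146,50),wplane("w2",321,315,50))
print(tri2(wray("w1",608,91),wray("w2",600,164)),tri2(wray("w1",578,256),wray("w2",555,386)))
E
```

```text
(array([407. , 131.8,  49.5]), np.float64(0.828812945227328)) [407.4 132.   50. ] [537.7 122.9  50. ]
(array([420.5, 251.4, 146.3]), np.float64(0.8899033561773602)) (array([556. , 264.5, 122.7]), np.float64(2.530266715686135))
```

carry_out(
  series=[0,0,0.03,0,34,0,0,0.03,0,34,0,0,0.025,0,34,0,0,0.015,0,34,0,0,0.004,0,34,0,0,0,0,34],
)

```text
time: 3.75
tcp_pos: [483.7, 127.5, 39.1]
eef_rot: [0.004, 0.038, 0.999, 0.008]
force: [0.6, 0.5, 0.1]
grip_width: 29.9
```

carry_out(
  series=[0.004,0,0.008,0,34,0,0,0,0,34,0,0,0,0,0,0,0,0,0,0,0,0,0,0,0,0,0,0,0,0],
  squeeze=30,
)

```text
time: 4.35
tcp_pos: [481.8, 128.7, 34.3]
eef_rot: [0.006, 0.038, 0.999, 0.01]
force: [1.4, 0.6, -6.2]
grip_width: 11.5
```

```bash
python3 - <<'E'
from h import *
wsnap("w3");R,p=tool();print(p,R.round(3),ctrl.get_obs())
E
```

```text
[481.85899069 128.64716468  34.34633669] [[-0.997  0.075  0.014]
 [ 0.076  0.997  0.02 ]
 [-0.012  0.021 -1.   ]] {'time': 4.4, 'joints': array([ 0.64935288,  0.28055482, -0.61925296, -0.01263157, -0.64814066,
       -2.28573977]), 'joint_velocities': array([ 0.00047873,  0.00077305,  0.00096987,  0.00205599, -0.00246561,
       -0.00155845]), 'effort': array([  0.07249285, -43.11097741,  19.6373105 ,   4.62538227,
        -0.18634632,  -0.05220193]), 'tcp_pos': array([481.85899069, 128.64716468,  34.34633669]), 'eef_rot': array([0.00642717, 0.037775  , 0.99921348, 0.01020613]), 'force': array([ 0.57829312,  0.81976193, -2.16085409]), 'wrist_torque': array([-0.06882883, -0.12421964,  0.05778842]), 'grip_width': 11.284563023275002}
```

View pics/w3.png

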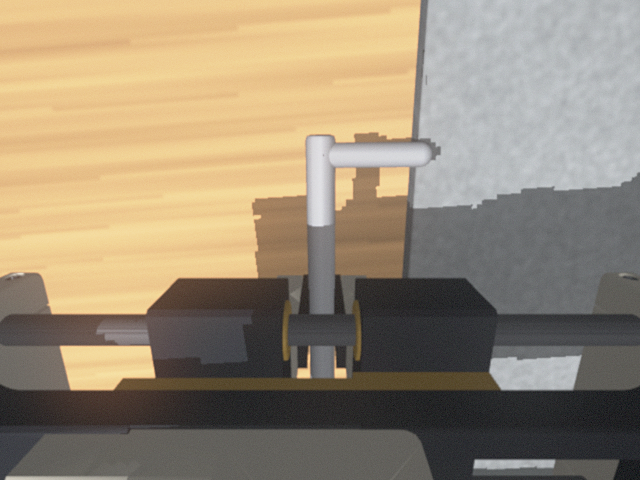

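carry_out(
  series=[0,-0.008,-0.0002,0,0,0,-0.015,-0.0003,0,0,0,-0.015,-0.0003,0,0,0,-0.015,-0.0003,0,0,0,-0.015,-0.0003,0,0,0,-0.015,-0.0003,0,0,0,-0.015,-0.0003,0,0,0,-0.015,-0.0003,0,0,0,-0.015,-0.0003,0,0,0,-0.015,-0.0003,0,0,0,-0.01,-0.0003,0,0,0,0,0,0,0],
)

```text
time: 5.6
tcp_pos: [470.9, -32.3, 34.3]
eef_rot: [0.009, 0.038, 0.999, 0.013]
force: [0.6, 2.7, -3.0]
grip_width: 10.9
```

```bash
python3 - <<'E'
from h import *
R,p=tool();print(p,R.round(3),ctrl.get_obs()["force"])
E
```

```text
[470.85890671 -32.33487481  34.33378745] [[-0.997  0.076  0.019]
 [ 0.077  0.997  0.025]
 [-0.017  0.026 -1.   ]] [ 0.61113895  2.6874494  -3.02799798]
```

carry_out(
  series=[0,-0.012,-0.0003,0,0,0,-0.012,-0.0003,0,0,0,-0.008,-0.0003,0,0,0,-0.005,-0.0002,0,0,0,-0.004,-0.0001,0,0,0,-0.004,-0.0001,0,0],
)

```text
time: 6.2
tcp_pos: [468.1, -76.6, 34.3]
eef_rot: [0.01, 0.04, 0.999, 0.016]
force: [-7.8, 57.7, 3.9]
grip_width: 11.3
```

carry_out(
  series=[0,0,0,0,0,0,0,0,0,0],
)

```text
time: 6.4
tcp_pos: [467.9, -75.6, 34.3]
eef_rot: [0.01, 0.04, 0.999, 0.016]
force: [3.5, -2.5, -6.6]
grip_width: 10.9
```

```bash
python3 - <<'E'
from h import *
R,p=tool();print(p,R.round(3),ctrl.get_obs()["force"])
p,d=ctrl.snapshot("top");cv2.imwrite("pics/top1.png",p[:,:,::-1])
E
```

```text
[467.9343783  -75.62969021  34.32133783] [[-0.997  0.079  0.021]
 [ 0.08   0.996  0.031]
 [-0.019  0.033 -0.999]] [ 3.51757855 -2.51427226 -6.56150053]
```

View pics/top1.png

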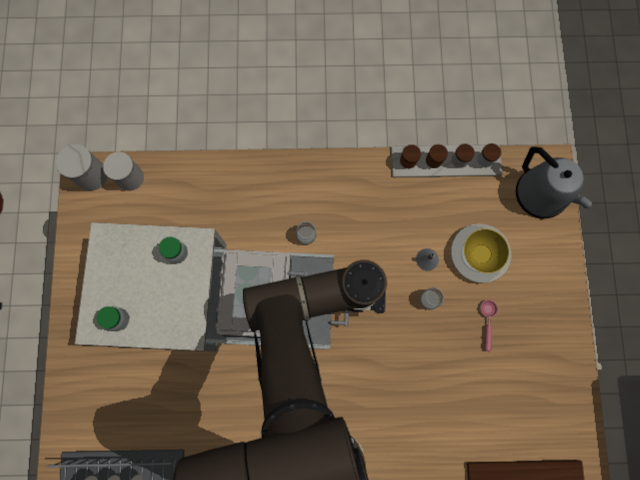

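carry_out(
  series=[0,-0.002,0,0,0,0,-0.001,0,0,34,0,0,0,0,34,0,0,0,0,34,0,0,-0.015,0,34,0,0,-0.025,0,34,0,0,-0.03,-0.5,34,0,0,-0.04,-0.5,34,0,0,-0.04,0,34,0,0,-0.04,0,34,0,0,-0.015,0,34,0,0.03,0,0,34,0,0.03,0,0,34,0,0.03,0,0,34,0,0.03,0,0,34,0,0,0,0,34,0,0,0,0,34],
)

```text
time: 8.15
tcp_pos: [466.8, 31.5, 253.6]
eef_rot: [0.008, 0.035, 0.999, 0.013]
force: [0.8, 0.8, -0.8]
grip_width: 29.8
```

```bash
python3 - <<'E'
from h import *
wsnap("w4");R,p=tool();print(p,R.round(3),ctrl.get_obs()["force"])
E
```

```text
[466.81324885  31.25405768 253.57612075] [[-0.997  0.07   0.018]
 [ 0.071  0.997  0.026]
 [-0.016  0.027 -1.   ]] [-0.95428899 -0.29725782 -0.68340162]
```

View pics/w4.png

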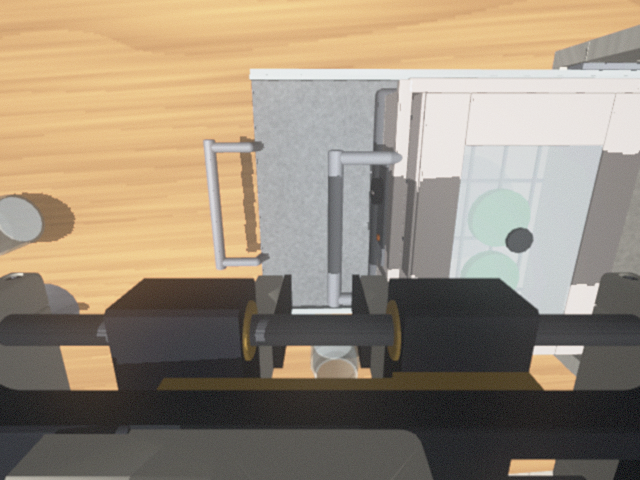

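```bash
python3 - <<'E'
from h import *
np.set_printoptions(precision=1,suppress=True)
for u,v,h in [(209,142,50),(220,267,50),(335,151,145),(334.5,304,145)]: print(wplane("w4",u,v,h))
E
```

```text
[395.  -71.3  50. ]
[530.4 -81.7  50. ]
[406.4  48.9 145. ]
[535.2  41.  145. ]
```

carry_out(
  series=[-0.001,0.007,0.02,0,34,-0.001,0.006,0.02,0,34,0,0,0.015,0,34,0,0,0,0,34,0,0,0,0,34],
)

```text
time: 8.7
tcp_pos: [470.8, 41.1, 198.2]
eef_rot: [0.009, 0.038, 0.999, 0.012]
force: [0.1, 0.5, -0.0]
grip_width: 29.6
```

```bash
python3 - <<'E'
from h import *
wsnap("w5");R,p=tool();print(p,R.round(3),ctrl.get_obs()["force"])
E
```

```text
[470.70965436  41.1889802  198.22092657] [[-0.997  0.076  0.019]
 [ 0.076  0.997  0.024]
 [-0.017  0.026 -1.   ]] [-0.12427121  0.20982673 -0.52062555]
```

View pics/w5.png

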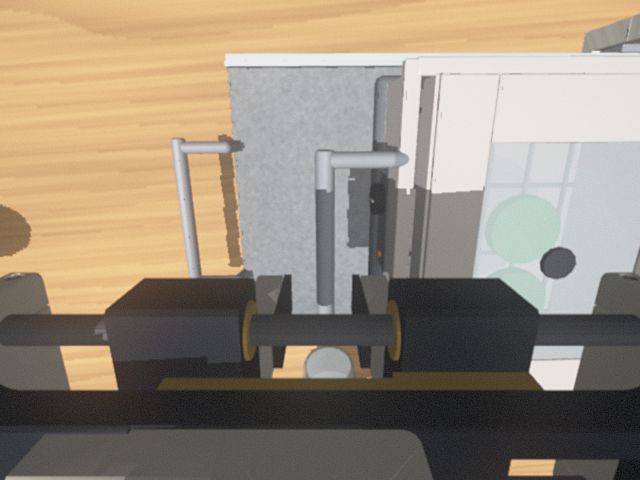

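```bash
python3 - <<'E'
from h import *
np.set_printoptions(precision=1,suppress=True)
def tri2(a,b):
    s=np.linalg.lstsq(np.c_[a[1],-b[1]],b[0]-a[0],rcond=None)[0];x=a[0]+s[0]*a[1];y=b[0]+s[1]*b[1];return (x+y)/2,np.linalg.norm(x-y)
print(tri2(wray("w4",335,151),wray("w5",324.5,152)))
for u,v,h in [(324.5,152,145),(326,310,145)]: print(wplane("w5",u,v,h))
E
```

```text
(array([407.2,  49.5, 136.7]), np.float64(0.42428483350982754))
[406.8  49.2 145. ]
[512.8  42.5 145. ]
```

carry_out(
  series=[0,0.0025,0.025,0,34,0,0,0.025,0,34,0,0,0.016,0,34,0,0,0.005,0,34,0,0,0,0,34],
)

```text
time: 9.25
tcp_pos: [476.0, 44.9, 130.7]
eef_rot: [0.013, 0.039, 0.999, 0.014]
force: [0.1, -0.3, 0.5]
grip_width: 29.7
```

```bash
python3 - <<'E'
from h import *
wsnap("w6");R,p=tool();print(p,R.round(3),ctrl.get_obs()["force"])
E
```

```text
[476.21450958  44.98139166 131.15554816] [[-0.997  0.077  0.028]
 [ 0.078  0.997  0.027]
 [-0.026  0.03  -0.999]] [0.62321336 0.56773425 0.35731759]
```

View pics/w6.png

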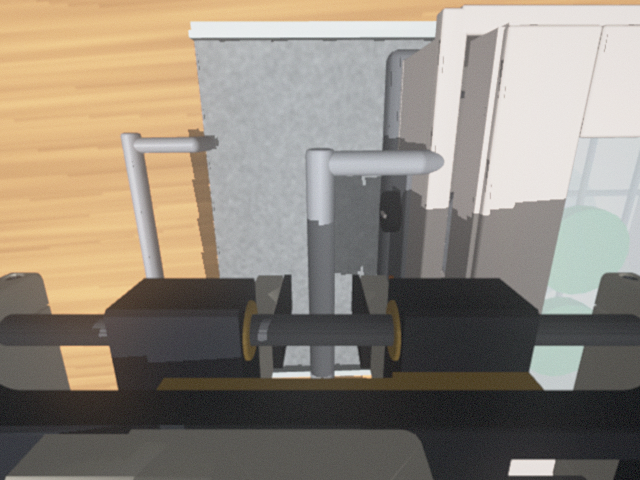

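carry_out(
  series=[0.002,0,0.0045,0,34,0,0,0,0,0,0,0,0,0,0,0,0,0,0,0,0,0,0,0,0],
  squeeze=25,
)

```text
time: 9.8
tcp_pos: [475.7, 45.6, 129.3]
eef_rot: [0.016, 0.039, 0.999, 0.015]
force: [0.8, 0.0, -2.5]
grip_width: 11.2
```

```bash
python3 - <<'E'
from h import *
R,p=tool();o=ctrl.get_obs();print(p,R.round(3),o["force"],o["joints"].round(2))
th=np.radians(np.arange(0,70,7.5))
H=-222.1*np.cos(th+.036),222.1*np.sin(th+.036)
print(np.c_[np.degrees(th),H[0]-H[0][0],H[1]-H[1][0]].round(1), np.diff(H[0]).round(1),np.diff(H[1]).round(1))
E
```

```text
[475.67523281  45.62770954 129.29895054] [[-0.997  0.077  0.032]
 [ 0.078  0.997  0.029]
 [-0.03   0.032 -0.999]] [ 0.77447104  0.02828143 -2.46208213] [ 0.5   0.1  -0.57 -0.01 -0.86 -2.14]
[[  0.    0.    0. ]
 [  7.5   2.9  28.9]
 [ 15.    9.6  57.2]
 [ 22.5  20.   84.3]
 [ 30.   33.7 109.9]
 [ 37.5  50.7 133.5]
 [ 45.   70.7 154.6]
 [ 52.5  93.2 173. ]
 [ 60.  117.9 188.2]
 [ 67.5 144.4 200.1]] [ 2.9  6.7 10.3 13.8 17.  19.9 22.5 24.7 26.5] [28.9 28.3 27.2 25.6 23.6 21.1 18.4 15.3 11.9]
```

```bash
cat > arc.py <<'E'
import sys
from h import *
np.set_printoptions(precision=2,suppress=True)
e=np.array([.062,.998,0])
G0=np.array([475.675,45.628,129.299])-19*np.array([.032,.029,-.999])
def st():
    R,p=tool();g=p-19*R[:,2];d=g-G0;return R,g,d@e,d[2]
def U(t): return -222.1*np.cos(t+.036)+222.1*np.cos(.036)
def W(t): return 222.1*np.sin(t+.036)-8
def run(step,to):
    R,g,u,w=st();o=ctrl.get_obs()
    t=np.arctan2(w+8,221.95-u)-.036
    print("u w",round(u,1),round(w,1),"ang",np.degrees(t),"rad err",np.hypot(w+8,221.95-u)-222.1,"F",o["force"],"q",o["joints"],"grip",o["grip_width"],"t",o["time"])
    print("R",R.tolist())
    while np.degrees(t)<to-.1:
        t2=min(t+np.radians(step),np.radians(to));d=(U(t2)-U(t))*e+np.array([0,0,W(t2)-W(t)])
        print(np.degrees(t2),(R.T@d)/1000*1.0);t=t2
if __name__=="__main__": run(float(sys.argv[1]),float(sys.argv[2]))
E
python3 -c "
import numpy as np
from arc import *
np.set_printoptions(precision=4,suppress=True)
run(2.5,20)"
```

```text
u w -0.0 0.0 ang 0.00183344243587989 rad err -0.0013591980426213013 F [ 0.7745  0.0283 -2.4621] q [ 0.4999  0.1029 -0.568  -0.0134 -0.8576 -2.1396] grip 11.183901967951629 t 9.8
R [[-0.996513605673153, 0.07692258819468546, 0.03230401110887587], [0.07787096048817622, 0.9965356519107038, 0.02920287628911265], [-0.02994573794282648, 0.03161660791955955, -0.9990513714933382]]
2.50183344243588 [-0.0003  0.0009 -0.0096]
5.0018334424358795 [-0.0003  0.0013 -0.0096]
7.5018334424358795 [-0.0003  0.0017 -0.0095]
10.00183344243588 [-0.0003  0.0021 -0.0095]
12.50183344243588 [-0.0002  0.0025 -0.0094]
15.00183344243588 [-0.0002  0.0029 -0.0092]
17.501833442435878 [-0.0002  0.0033 -0.0091]
20.0 [-0.0002  0.0037 -0.0089]
```

carry_out(
  series=[-0.0003,0.0004,-0.0096,0,0,-0.0003,0.0009,-0.0096,0,0,-0.0003,0.0013,-0.0095,0,0,-0.0003,0.0017,-0.0095,0,0],
)

```text
time: 10.2
tcp_pos: [476.0, 50.0, 169.8]
eef_rot: [0.015, 0.039, 0.999, 0.016]
force: [1.0, 5.3, -3.4]
grip_width: 11.1
```

```bash
python3 -c "
from arc import *
np.set_printoptions(precision=4,suppress=True)
run(2.5,30)"
```

```text
u w 4.3 40.5 ang 10.512700715260008 rad err 0.885004953027277 F [ 1.0103  5.3012 -3.3571] q [ 0.5072  0.0582 -0.5104 -0.0137 -0.9596 -2.1479] grip 11.054065297558305 t 10.2
R [[-0.996527223244797, 0.07697021450279186, 0.03176601031619604], [0.07793983265613925, 0.9964912612320811, 0.030504897535138752], [-0.02930658317763217, 0.032874798364256386, -0.9990297151811662]]
13.012700715260008 [-0.0002  0.0026 -0.0093]
15.512700715260006 [-0.0002  0.003  -0.0092]
18.012700715260006 [-0.0002  0.0034 -0.0091]
20.512700715260006 [-0.0002  0.0038 -0.0089]
23.01270071526001 [-0.0002  0.0042 -0.0087]
25.51270071526001 [-0.0002  0.0046 -0.0085]
28.01270071526001 [-0.0002  0.0049 -0.0083]
29.999999999999996 [-0.0001  0.0042 -0.0065]
```

carry_out(
  series=[-0.0002,0.0022,-0.0093,0,0,-0.0002,0.0027,-0.0092,0,0,-0.0002,0.0031,-0.0091,0,0,-0.0002,0.0035,-0.0089,0,0,-0.0002,0.0039,-0.0087,0,0],
)

```text
time: 10.7
tcp_pos: [477.3, 67.3, 220.5]
eef_rot: [0.017, 0.039, 0.999, 0.019]
force: [3.0, 6.1, -6.1]
grip_width: 10.9
```

```bash
python3 -c "
from arc import *
np.set_printoptions(precision=4,suppress=True)
run(2.5,45)"
```

```text
u w 21.6 91.2 ang 24.267943361527017 rad err 1.457759768261269 F [ 2.9997  6.094  -6.0575] q [ 0.5383  0.0148 -0.4307 -0.0146 -1.077  -2.18  ] grip 10.907858875668135 t 10.7
R [[-0.9964320986605593, 0.07685587621965598, 0.034874733682461974], [0.07810009567489984, 0.996301162958801, 0.035838076713358445], [-0.03199137093788291, 0.0384339300286868, -0.9987489099909272]]
26.767943361527017 [-0.0002  0.0048 -0.0084]
29.267943361527017 [-0.0002  0.0052 -0.0082]
31.767943361527013 [-0.0002  0.0055 -0.008 ]
34.26794336152701 [-0.0002  0.0059 -0.0077]
36.76794336152701 [-0.0002  0.0062 -0.0074]
39.267943361527 [-0.0001  0.0065 -0.0072]
41.767943361527 [-0.0001  0.0068 -0.0069]
44.267943361527 [-0.0001  0.0071 -0.0066]
45.0 [-0.      0.0021 -0.0019]
```

carry_out(
  series=[-0.0002,0.0046,-0.0084,0,0,-0.0002,0.0049,-0.0082,0,0,-0.0002,0.0052,-0.008,0,0,-0.0002,0.0056,-0.0077,0,0,-0.0002,0.0059,-0.0074,0,0],
)

```text
time: 11.2
tcp_pos: [479.1, 94.8, 264.8]
eef_rot: [0.017, 0.039, 0.999, 0.02]
force: [3.6, 5.6, -6.9]
grip_width: 10.6
```

```bash
python3 -c "
from arc import *
np.set_printoptions(precision=4,suppress=True)
run(2.5,60)
p,d=ctrl.snapshot('scene');cv2.imwrite('pics/scene2.png',p[:,:,::-1])"
```

```text
u w 49.1 135.5 ang 37.628478993242744 rad err 2.55556101770253 F [ 3.6178  5.6048 -6.8921] q [ 0.5889 -0.007  -0.3497 -0.0128 -1.1767 -2.2327] grip 10.63561048140275 t 11.2
R [[-0.9963856084948978, 0.07683486881364945, 0.036223226231824564], [0.07821549811283579, 0.9961975988295496, 0.038375512259785506], [-0.03313691354386596, 0.041070025817245885, -0.9986066282276306]]
40.12847899324274 [-0.0001  0.0066 -0.0071]
42.62847899324274 [-0.0001  0.0069 -0.0068]
45.12847899324274 [-0.0001  0.0072 -0.0064]
47.62847899324273 [-0.0001  0.0075 -0.0061]
50.12847899324273 [-0.0001  0.0078 -0.0058]
52.62847899324273 [-0.0001  0.008  -0.0054]
55.12847899324272 [-0.      0.0082 -0.0051]
57.62847899324273 [-0.      0.0085 -0.0047]
59.99999999999999 [-0.      0.0082 -0.0041]
```

View pics/scene2.png

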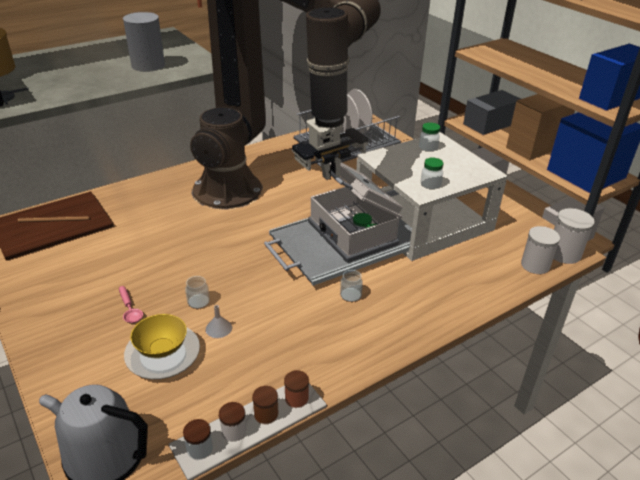

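carry_out(
  series=[-0.0001,0.0064,-0.0071,0,0,-0.0001,0.0067,-0.0067,0,0,-0.0001,0.007,-0.0063,0,0,-0.0001,0.0073,-0.006,0,0,-0.0001,0.0076,-0.0057,0,0,-0.0001,0.0078,-0.0053,0,0],
)

```text
time: 11.85
tcp_pos: [482.2, 139.0, 307.6]
eef_rot: [0.018, 0.039, 0.999, 0.019]
force: [5.0, 2.9, -6.3]
grip_width: 11.0
```

```bash
python3 -c "
from arc import *
np.set_printoptions(precision=4,suppress=True)
run(2.5,60)
wsnap('w7')"
```

```text
u w 93.4 178.3 ang 53.33139775749188 rad err 4.251884149618888 F [ 4.9946  2.9139 -6.3301] q [ 0.6675 -0.0064 -0.2548 -0.0069 -1.2707 -2.3148] grip 11.046909581374237 t 11.85
R [[-0.9963158593730452, 0.07760037872633298, 0.036508760363509106], [0.07895133897289335, 0.9961862756955044, 0.03714283497940654], [-0.033487227955412154, 0.03988841106699817, -0.9986428391704476]]
55.83139775749188 [-0.      0.0083 -0.005 ]
58.331397757491885 [-0.      0.0085 -0.0046]
59.99999999999999 [-0.      0.0058 -0.0029]
```

View pics/w7.png

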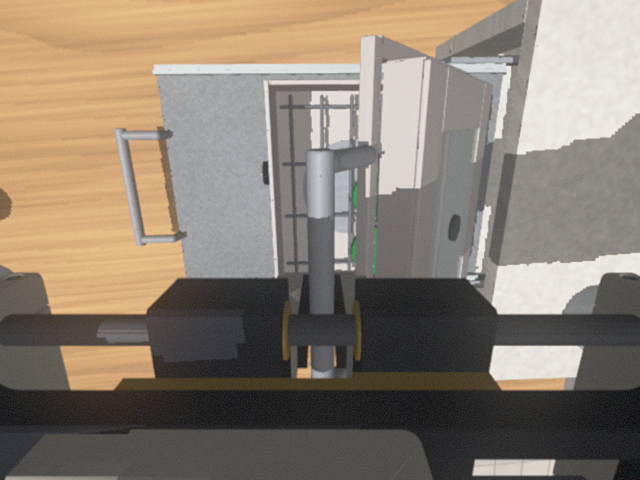

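```bash
python3 - <<'E'
from arc import *
from h import *
for u,v in [(121,131),(140,243)]: print(wplane("w7",u,v,50))
# tray front plate corner/ board edge compare
z=np.load("w7.npz");print(z["p"])
for h in (320,325,330,335): print(h,wplane("w7",320,150,h))
for h in (137,141,145,149): print(h,wplane("w6",320,150,h))
p,d=ctrl.snapshot('scene');cv2.imwrite('pics/scene3.png',p[:,:,::-1])
a=p[120:290,250:420,::-1];cv2.imwrite('pics/scene3c.png',cv2.resize(a,None,fx=3.5,fy=3.5,interpolation=cv2.INTER_CUBIC))
p,d=ctrl.snapshot('top');cv2.imwrite('pics/top3.png',p[:,:,::-1])
E
```

```text
[395.56 -70.53  50.  ]
[529.17 -81.86  50.  ]
[482.17 138.97 307.61]
320 [412.28 143.34 320.  ]
325 [411.87 143.19 325.  ]
330 [411.46 143.04 330.  ]
335 [411.05 142.89 335.  ]
137 [406.68  49.46 137.  ]
141 [406.39  49.38 141.  ]
145 [406.1  49.3 145. ]
149 [405.8   49.22 149.  ]
```

View pics/scene3c.png

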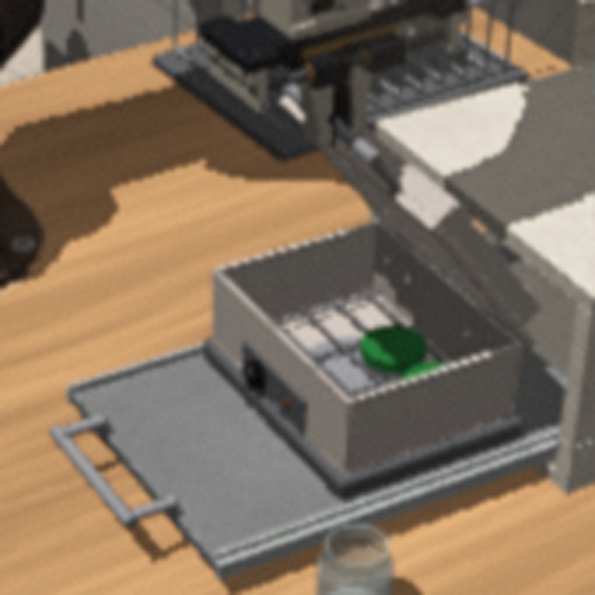

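View pics/top3.png

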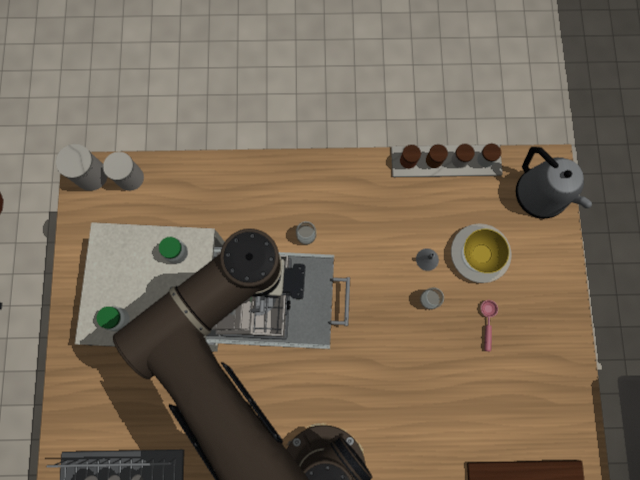

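```bash
python3 - <<'E'
from arc import *
c=ctrl.get_calibration("wrist");M=c["tool_from_camera"]
for n in("w3","w6","w7"):
    z=np.load(n+".npz");d=z["d"]
    for v in (170,200,250):
        dd=np.nanmin(np.where(d[v,314:327]>0,d[v,314:327],9e9)); x=M[:3,:3]@(np.linalg.solve(c["intrinsics"],[320,v,1])*dd)+M[:3,3]
        print(n,v,dd,"tool",x,"world",z["R"]@x+z["p"])
E
```

```text
w3 170 133.36087 tool [ 62.44  -0.56 -23.86] world [419.2  132.35  57.43]
w3 200 137.04997 tool [ 50.61  -0.57 -23.51] world [431.   131.44  57.22]
w3 250 143.16057 tool [ 29.52  -0.61 -23.38] world [452.03 129.82  57.35]
w6 170 134.34682 tool [ 62.34  -0.56 -22.86] world [413.16  48.56 151.99]
w6 200 137.65689 tool [ 50.49  -0.58 -22.92] world [424.97  47.62 152.34]
w6 250 144.22878 tool [ 29.17  -0.61 -22.37] world [446.23  45.93 152.33]
w7 170 136.30197 tool [ 62.14  -0.57 -20.88] world [419.45 142.54 326.36]
w7 200 140.46722 tool [ 49.97  -0.59 -20.14] world [431.6  141.58 326.03]
w7 250 146.94975 tool [ 28.29  -0.62 -19.8 ] world [453.22 139.85 326.41]
```

carry_out(
  series=[0,0.008,-0.0047,0,0,0,0.008,-0.0043,0,0,0,0.006,-0.003,0,0,0,0,0,0,0],
)

```text
time: 12.4
tcp_pos: [483.6, 160.3, 321.5]
eef_rot: [0.018, 0.039, 0.999, 0.018]
force: [2.9, 0.5, -4.7]
grip_width: 11.1
```

```bash
cat > chk.py <<'E'
import sys
from arc import *
n=sys.argv[1];wsnap(n);c=ctrl.get_calibration("wrist");M=c["tool_from_camera"]
z=np.load(n+".npz");d=z["d"]
zz=[];ax=[]
for v in (170,200,250):
    dd=np.nanmin(np.where(d[v,314:327]>0,d[v,314:327],9e9)); x=M[:3,:3]@(np.linalg.solve(c["intrinsics"],[320,v,1])*dd)+M[:3,3]
    zz.append((z["R"]@x+z["p"])[2]);ax.append(x[2]+6)
w=np.mean(zz)-152.2
R,g,u,wg=st();
# bar point in tool: (0,0,ax)
b=z["p"]+z["R"][:,2]*np.mean(ax); ub=(b-(G0-[0,0,3.]))@e
print("u",u,"ub",ub,"w cam",w,"w grip",wg,"bar tool z",np.mean(ax))
print("ang u",np.degrees(np.arccos((221.95-ub)/222.1))-2.06,"ang w",np.degrees(np.arcsin((w+8)/222.1))-2.06,"atan",np.degrees(np.arctan2(w+8,221.95-ub))-2.06)
o=ctrl.get_obs();print(o["force"],o["wrist_torque"],o["time"],o["grip_width"])
E
python3 chk.py w8
```

```text
u 114.57715527466841 ub 115.05413074914051 w cam 187.01707084792645 w grip 192.0589072668047 bar tool z -13.359580512836109
ang u 59.16991178952491 ang w 59.34919088619525 atan 59.21126822356003
[ 2.91 -0.67 -3.07] [-0.48 -0.98  0.03] 12.45 11.200909352715943
```

View pics/w8.png

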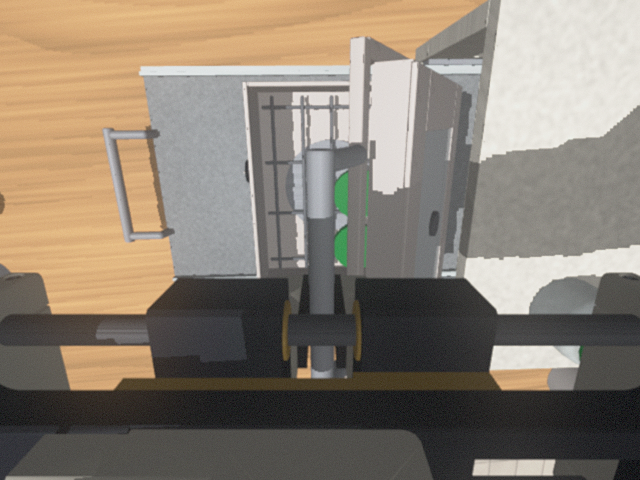

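carry_out(
  series=[0,0.003,-0.0018,0,0,0,0,0,0,0],
)

```text
time: 12.65
tcp_pos: [483.8, 163.0, 323.1]
eef_rot: [0.018, 0.039, 0.999, 0.018]
force: [4.2, -0.1, -3.6]
grip_width: 10.9
```

```bash
python3 chk.py w9; python3 - <<'E'
from arc import *
a=cv2.imread("pics/w9.png")[100:280,80:280];cv2.imwrite("pics/w9c.png",cv2.resize(a,None,fx=3,fy=3,interpolation=cv2.INTER_CUBIC))
E
```

```text
u 117.39426013173578 ub 117.75995661087168 w cam 188.53858942230187 w grip 193.68235164036398 bar tool z -13.322422498160506
ang u 59.9632516973208 ang w 60.180491340596696 atan 60.010813827566054
[ 4.38  0.51 -4.65] [-0.26 -1.21  0.04] 12.7 10.717408743577083
```

View pics/w9c.png

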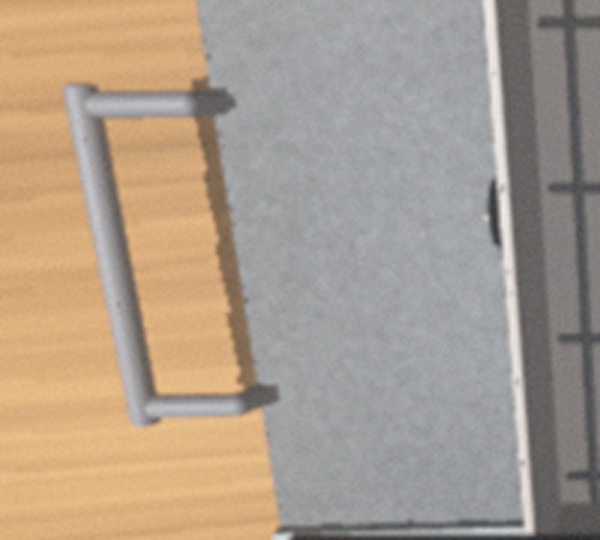

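```bash
python3 - <<'E'
from arc import *
for u,v in [(106.5,129),(128.8,241)]: print(wplane("w9",u,v,50))
c=ctrl.get_calibration("wrist");M=c["tool_from_camera"]
z=np.load("w9.npz");d=z["d"]
for n in ("w5","w9"):
    z=np.load(n+".npz");d=z["d"];P=[]
    for v in range(90 if n=="w9" else 80,170,3):
        for u in (range(376,402,2) if n=="w9" else range(450,488,2)):
            if d[v,u]>0:
                x=M[:3,:3]@(np.linalg.solve(c["intrinsics"],[u,v,1])*d[v,u])+M[:3,3];P.append(z["R"]@x+z["p"])
    P=np.array(P)
    for _ in range(4):
        m=P.mean(0);N=np.linalg.svd(P-m)[2][2];r=(P-m)@N;P=P[abs(r)<max(2,1.5*r.std())]
    print(n,len(P),m,N*np.sign(N[2]),"rms",r.std(),"angle",np.degrees(np.arctan2(-(N*np.sign(N[2]))@e*-1,abs(N[2]))))
p,_=ctrl.snapshot("top");a=cv2.imread("pics/top1.png");cv2.imwrite("pics/cmp.png",np.vstack([cv2.resize(q[230:370,200:380],None,fx=4,fy=2) for q in (a,p[:,:,::-1])]))
E
```

```text
[393.6 -71.2  50. ]
[531.9  -80.55  50.  ]
w5 563 [396.74 124.47 168.65] [-0. -0.  1.] rms 0.6544778914957177 angle -0.15671326469263921
w9 348 [410.05 205.21 290.9 ] [-0.04 -0.51  0.86] rms 0.6598177539706469 angle -30.995060179157473
```

View pics/cmp.png

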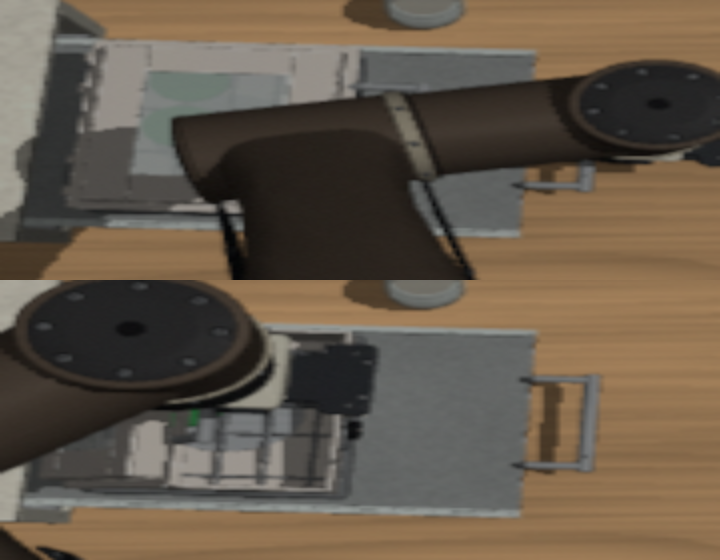

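```bash
python3 - <<'E'
from arc import *
c=ctrl.get_calibration("wrist");M=c["tool_from_camera"]
z=np.load("w9.npz");d=z["d"];v=120
for u in range(335,460,4):
    x=M[:3,:3]@(np.linalg.solve(c["intrinsics"],[u,v,1])*d[v,u])+M[:3,3];X=z["R"]@x+z["p"];print(u,X@e*1.0,X[2])
E
```

```text
335 219.6027615995463 61.69114373468523
339 224.205947800317 61.919621594941304
343 228.69558337643187 63.29704344655721
347 233.42846288963375 62.19500954814322
351 210.40695124311554 292.6619028508168
355 212.53468588046624 292.2354069194536
359 214.35283853000809 294.06473160646755
363 216.49731376998542 293.51172354948295
367 219.5599565889244 287.46189425484425
371 222.11143554280625 285.1004855021629
375 223.80418700116218 287.62809470980943
379 225.7779334356416 288.46019262843754
383 227.9998940398061 288.025053688576
387 229.61683525137414 290.38827449554196
391 231.39650475633414 291.82779194604973
395 233.06897396781378 293.58335148894724
399 235.03054193702187 294.0523250367134
403 236.9092524368535 294.80065902469676
407 239.20503009339234 293.98553866932474
411 240.54822930818162 296.55187537223793
415 244.40380274294805 290.52527477891584
419 249.28017629547764 281.6506795394371
423 253.8197335554451 274.4519428838658
427 258.9790518053473 265.88425076870226
431 265.53388740251955 253.827901846207
435 272.40610481238616 241.6508880090875
439 279.23277690425346 230.35527492271194
443 288.14432122842015 214.22573130479648
447 296.893461443026 199.45836502163746
451 307.76327434449735 180.23949864269974
455 320.07757838550987 158.579485112739
459 375.2097516658593 36.93685493112497
```

View pics/w9.png

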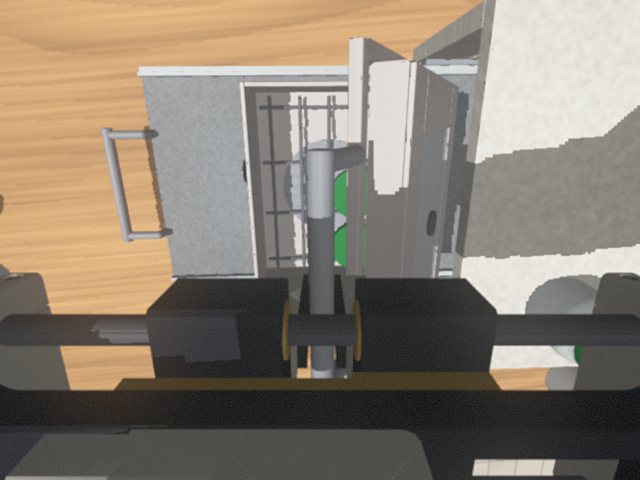

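```bash
python3 chk.py w10 && python3 -c "
from station import ctrl
print(ctrl.sign_off())"
```

```text
u 117.3517248283556 ub 117.56440085292887 w cam 188.48324081378286 w grip 193.65259673534186 bar tool z -13.37059771357672
ang u 59.90611288524502 ang w 60.14985077702209 atan 59.959643798194236
[ 3.91  0.73 -5.7 ] [-0.28 -1.25  0.02] 12.8 10.684235109627704
the job is handed in; nothing more can be done
None
```

The tray is pulled fully out to its stop, and the lid is being held open at about 60° by its bar handle. I pulled the tray with the lid shut and handed the job in at about 12.8 s.

- **Lid angle:** the bar's horizontal position gave 59.9°, its camera-depth height 60.1°, and the slope of the lid's top face 60.1°.
- **Tray:** I pulled until the wrist force rose to about 58 N against the stop, below the 120 N limit. Later wrist views showed the pull bar within about 1 mm of where it stood at the stop. The top view of the tray's front corner also matched the picture taken at the stop.
- **Grip:** about 25 N on the bar, with outside forces of about 6 N or less at the last reading. The bar slid about 5 mm towards the fingertips while the lid went up. It is still between the pads, about 13 mm from the tips.
- **Other things:** I touched none of the jars, spoon, funnel or bowl. In the overhead pictures those in view stood where they were, but I did not measure them.

One bar-height estimate disagreed: about 137 mm from two closely spaced wrist views, against 146 mm from an earlier pair and 145 mm in the text. I worked with 145 mm, and the grip closed on the bar as expected.

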